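Open the squeeze-tab lunch box and stand its lid in the drainer

ROBOT

A 7-joint arm with a two-finger parallel gripper is mounted at the origin on a cart in front of the work surface, level with it; the furniture and walls round the work are solid. World frame = base frame: x ahead of the robot, y to its left, z up, the work surface at z = 0. Lengths are in m, angles in rad, forces in N, time in s.
With the tool pointing down it reaches from about 0.4 to 0.875 m from the base axis. Payload 19.3 kg.
Tool frame: the origin (TCP) lies midway between the tips of the shut fingers; the grasp point (between the pads) lies 19 mm behind it; z points along the fingers, y is the line along which they close (so a half turn about z gives the same grasp; the last joint's range is limited). The gripper opens to 85 mm and grips with 20 to 120 N. Pads are 22 mm wide; open, the fingers measure 114 mm over their backs; the gripper's body (76 mm by 85 mm) begins 54 mm behind the grasp point. The pads swing forward as they close: fully open they stand 13 mm farther back than shut.
Start: joints at [-1.296, 0.521, -0.036, 1.599, 0.021, 1.021, -0.113], TCP at [0.211, 0.588, 0.231] pointing down, gripper open.
Joint ranges: [-2.91, 2.91], [-0.3, 2.13], [-1.5, 1.42], [0.17, 2.43], [-1.26, 4.41], [0.16, 1.93], [-2.52, 2.52]. Speed limits (rad/s): [1.89, 1.89, 2.39, 2.39, 3.01, 3.01, 3.01].

INTERFACE

Orientations are given as [roll, pitch, yaw] about the fixed x, y, z axes, in that order (R = Rz(yaw) Ry(pitch) Rx(roll)).
In Python, from workcell import bot gives the robot as it stands.
- The arm moves only by the shell command python3 nudge.py 'ROWS' [FORCE]. ROWS is a JSON list that holds a single list of rows (three levels of brackets), with 1 to 5 rows, each of 7 numbers: the finger opening in m, then dx, dy, dz in mm, then a rotation vector rx, ry, rz in units of 0.25 rad; each row is the pose to reach, as a shift and turn from the pose commanded when the command began, along the tool's axes at that moment; what a row does not reach only later rows make up. A row lasts 1/8 s, in which the tool goes at most 0.0625 m and 0.188 rad, less where a joint would pass 70% of its speed; a pose out of reach is approached as far as the arm can. The fingers move at their own pace and stop on an object; FORCE is the grip in N (left out, the last holds). Time passes only in rows, so rows that do not move let the fingers close. It prints the time, the measured TCP pose, the force, the opening and the grip force at its end. Input that does not fit is refused with a message, and nothing moves.
- bot.observe(): the state, without advancing time (a new reading comes with each control period).
- bot.grab_frame(name): name is "scene" or "top"; returns the picture (480x640x3 uint8, blue, green, red); there is no depth.
- bot.calibration(name): a dict with "vfov" (degrees; the focal length in pixels is half the picture's height over the tangent of half this angle, whatever the lens; pixels are square), "cx", "cy" (the principal point, pixels), "dist_coeffs" ([k1, k2, p1, p2, k3] as OpenCV has them; the pictures are not rectified), "eye" and "attitude" of the camera in the world. Camera axes: x right, y down, z forward; pixel columns grow to the right and rows downward; lengths in m; the calibration is good to about 2 mm. A picture is of the moment at which its call begins. calibration takes no time and is no camera call.
- bot.job_done(): hands the job in; it is judged then, once.
The state is a dict: "clock": time; "qpos": joint angles; "qd": joint speeds; "joint_efforts": joint torques, N m; "position": TCP position; "tool_rot": TCP orientation; "force": force on the tool from outside, world axes, zero at the start; "moment": the same for the moment, N m; "grip_width": finger opening in m; "finger_force": force on a finger pad.
Only numpy, scipy, OpenCV 4.12 (cv2) and the standard library are available. Lean on these libraries where they do the work, as an engineer would, in place of code of your own. Each camera call takes 0.05 s, during which the arm holds its last target. There are 200 camera calls.

TASK

Open the lunch box so that it can dry: squeeze the two side tabs of its lid together and lift the lid off, the box staying on the worktop, then lay the lid flat on the worktop and let go of it. Take it again by the studs at one end so that it hangs down, and lower it end first into the empty bay of the wire drainer, to stand there upright on its end. Never let the lid drop, and leave the other things on the worktop alone.

Things in the scene. Friction and masses are not known exactly. Their poses are not given: they have to be found in the camera images.
- lunch_box: Small grey plastic lunch box, open-topped under its lid, 130 x 54 x 52 mm (x, y, z), loose, 0.22 kg. Origin at the centre of its underside, x along its length, z up. Its rim is 52 mm up. The lid's two hooks hold under ledges inside its long walls, so a lid lifted without squeezing the tabs takes the box along.
- lid: White plastic lid, 133 x 57 x 28 mm, about 0.16 kg. Origin at its middle in the plane of the box's rim: x along its length, y across, z out of its top; on the box it shares the box's axes, 52 mm above the box's origin. Cap from z 0 to 14 mm, under it to z -14 mm a plug set back from the edges: lying right way up on a surface, its origin is 14 mm up.
- tab_a (a joint): Ribbed sprung tab at the middle of the lid's +y long side: 34 mm long in x, z 1 to 14 mm in the lid's frame; both tabs measure 66 mm across when free and 57 mm when fully in. Value is its travel in m: 0 latched, 0.0045 fully in (5 N); past 0.0035 its hook is free of the box. With both tabs held in, the lid can be lifted and carried level.
- tab_b (a joint): The same for the tab on the lid's -y side.
- lid_end_a (a point): Point midway between the two round finger studs at the lid's +x end (lid frame x = 50, z = 5 mm). A stud (ball of radius 4.5 mm) stands out of each long side here, 64 mm over the pair, tops at y = +-32 mm. Pinched lightly (about 10 N) by this pair and lifted, the lid swings down under its own weight and hangs on end; gripped hard (over 20 N) it sticks half way.
- lid_end_b (a point): The same between the pair of studs at the lid's -x end (lid frame x = -50, z = 5 mm).
- drainer: Dish drainer, fixed: grey drip tray 132 x 98 x 14 mm with steel wire hoops. Origin at the centre of its underside, z up. Hoops stand across it at x = -52, 0 and 52 mm, 88 mm high, legs at y = +-40 mm, wire 4 mm; side rails outside the legs at y = +-42.5 mm, upper one 72 mm up. Two saucers stand in the bay at x = 26 mm; the bay at x = -26 mm is empty.
- bay (a point): Centre of the empty bay's floor, two wires 11 mm above the worktop, at x = -26 mm in the drainer's frame, same axes. The bay is 48 mm clear along x, 76 mm along y: too narrow for fingers beside the lid's tabs. The lid on end, its width along y, has its middle 66 mm above this point.
- clear_spot (a point): Middle of the clear stretch of worktop to the right of the drainer, where the lid can be laid down, best with its length parallel to the side of the microwave. A tall fridge stands 140 mm to the right of this point.
- microwave_corner (a point): Upper front right-hand corner of the fixed microwave, 275 mm above the worktop. The microwave extends from here away from the robot (+x, -y at 30 degrees) and to the left (+y, +x at 60 degrees); keep the gripper's body clear of it, and pass above it.
- coffee_jar: Jar with a knobbed lid, 86 mm wide, 142 mm tall, loose; origin at the centre of its underside. To be left alone.
- sugar_jar: Glass jar with a flat lid, 60 mm wide, 80 mm tall, loose; origin at the centre of its underside. To be left alone.
- shaker: Small glass and metal shaker, 44 mm wide, 90 mm tall, loose; origin at the centre of its underside. To be left alone.
- honey_jar: Squat jar, 51 mm wide, 54 mm tall, loose; origin at the centre of its underside. To be left alone.
- lemon: Lemon, 78 x 55 x 56 mm, loose; origin at the centre of its underside. To be left alone.

How it is judged:
By the outcome, as a careful person would: the job done as asked, in the order asked, and still so for the second after the job is handed in, with the robot touching nothing.
It also fails if it takes over 72 s, if anything falls off the work surface, if the arm or the gripper's body presses on something with over 40 N, if the wrist force passes 120 N, or if a joint passes its speed limit or range.

## Working session

There is one attempt and no reset: what is moved stays moved. The work goes in short steps, Python scripts to look and compute and a shell command to move; the robot and the scene stay as the last step left them, time stands still between calls to the robot, and variables do not carry over. Pictures are saved under pics/ and viewed, at most 10 in all, crops included, and the job is handed in when it is done.

```bash
ls; mkdir -p pics
python3 - <<'E'
from workcell import bot
import cv2
for n in("scene","top"):
    cv2.imwrite(f"pics/{n}0.png",bot.grab_frame(n)); print(bot.calibration(n))
print(bot.observe())
E
```

```text
nudge.py
pics
workcell.py
{'vfov': 44.040738589320256, 'cx': 313.39182390012047, 'cy': 251.8670881831562, 'dist_coeffs': array([-0.18670544,  0.        ,  0.        ,  0.        ,  0.        ]), 'eye': array([-0.45946055,  0.713627  ,  0.94239167]), 'attitude': array([-2.14254883,  0.02291614, -2.1766219 ])}
{'vfov': 45.115802582005614, 'cx': 325.248363652183, 'cy': 240.61694436973195, 'dist_coeffs': array([-0.07366289,  0.        ,  0.        ,  0.        ,  0.        ]), 'eye': array([0.35505151, 0.05654773, 1.60534964]), 'attitude': array([-3.00555536,  0.00626558, -1.56037415])}
{'clock': 0.1, 'qpos': array([-1.29616636,  0.52195308, -0.03635041,  1.5999332 ,  0.02119207,
        1.02111786, -0.11276416]), 'qd': array([-1.11620438e-05, -2.58463054e-04, -5.19785526e-04,  1.33317927e-03,
       -1.06274264e-03,  7.27300484e-04,  2.66397902e-04]), 'joint_efforts': array([ 5.04578784e-03, -9.28474975e+01,  1.98518582e+00, -3.70519781e+01,
        1.82178727e-02,  5.54630140e-03,  7.75765807e-05]), 'position': array([0.21118837, 0.58791855, 0.23079023]), 'tool_rot': array([-3.14056711e+00,  5.39604269e-05,  2.79680303e+00]), 'force': array([-0.40216356,  0.68232571,  0.26654478]), 'moment': array([-0.02964559, -0.06790899,  0.04511808]), 'finger_force': 0.0, 'grip_width': 0.08544437246645749}
```

View pics/scene0.png

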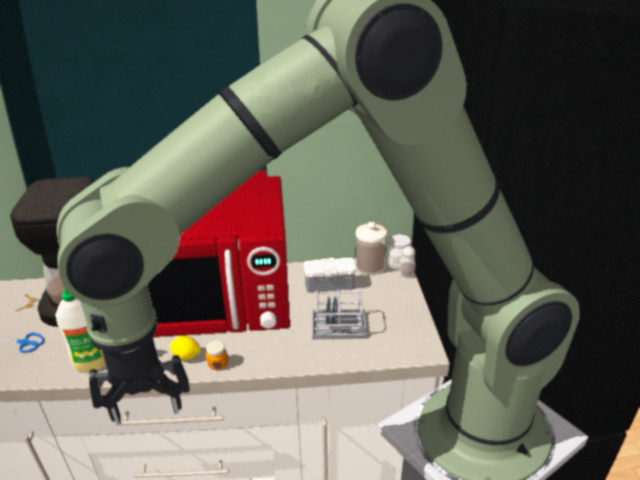

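View pics/top0.png

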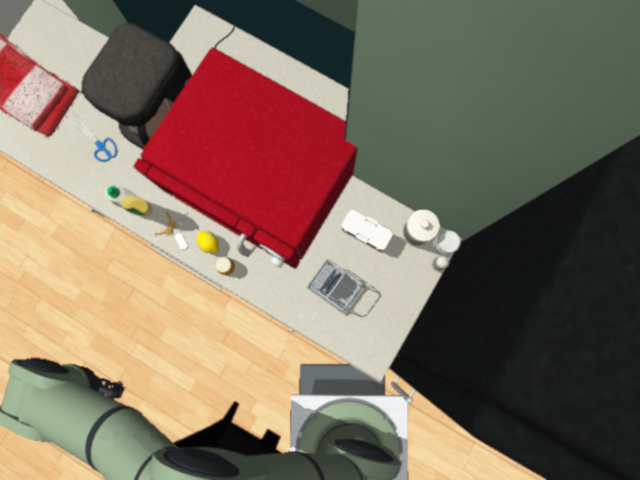

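The scene view shows the arm on the left and the box at (330,275). In the top view the box and lid are at (367,230), the drainer at (338,287), the coffee jar at (422,226), the sugar jar at (448,240) and the shaker at (440,262). The microwave's front right corner is near (293,262), and the clear spot is around (395,300).

```bash
cat > h.py <<'E'
import numpy as np, cv2
from scipy.spatial.transform import Rotation as R
from workcell import bot
def cam(n):
    c=bot.calibration(n); f=240/np.tan(np.radians(c["vfov"])/2)
    return np.array([[f,0,c["cx"]],[0,f,c["cy"]],[0,0,1]]),np.array(c["dist_coeffs"]),np.array(c["eye"]),R.from_euler("xyz",c["attitude"]).as_matrix()
def ray(n,px):
    K,d,e,M=cam(n); u=cv2.undistortPoints(np.array(px,float).reshape(-1,1,2),K,d)[:,0]
    return e,np.c_[u,np.ones(len(u))]@M.T
def plane(n,px,z):
    e,v=ray(n,px); return e+v*((z-e[2])/v[:,2])[:,None]
def proj(n,P):
    K,d,e,M=cam(n); rv=cv2.Rodrigues(M.T)[0]
    return cv2.projectPoints(np.array(P,float).reshape(-1,1,3),rv,-M.T@e,K,d)[0][:,0]
def tool(P):   # world point -> tool axes (commanded≈measured)
    s=bot.observe(); return R.from_euler("xyz",s["tool_rot"]).inv().apply(np.array(P)-s["position"])
E
python3 - <<'E'
from h import *
im=cv2.imread("pics/top0.png")
c=cv2.resize(im[190:330,270:470],None,fx=4,fy=4,interpolation=cv2.INTER_CUBIC)
cv2.imwrite("pics/topcrop.png",c)
print(proj("top",[0,0,0]),plane("top",[[367,230]],.066),plane("top",[[338,287]],.088))
s=cv2.imread("pics/scene0.png"); cv2.imwrite("pics/scrop.png",cv2.resize(s[210:350,240:440],None,fx=4,fy=4,interpolation=cv2.INTER_CUBIC))
E
```

```text
[[348.57738611 452.0195409 ]] [[ 0.59561816 -0.04386581  0.066     ]] [[0.44017541 0.03349316 0.088     ]]
```

View pics/topcrop.png

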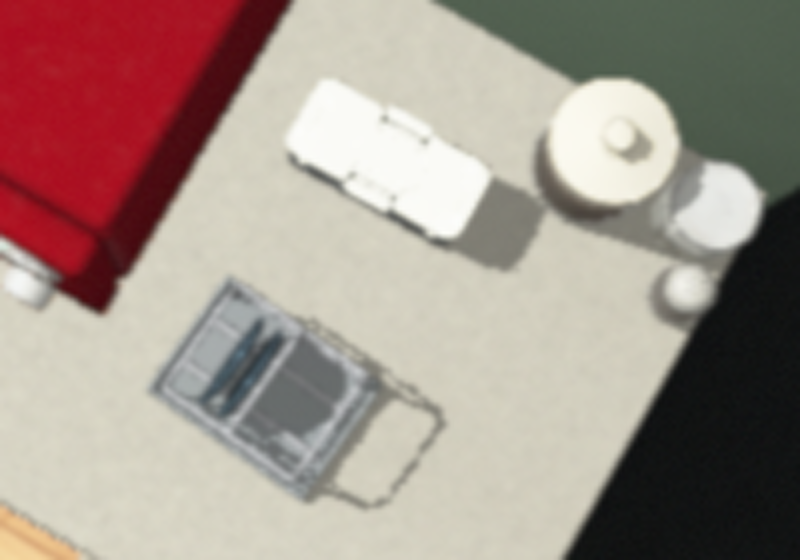

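View pics/scrop.png

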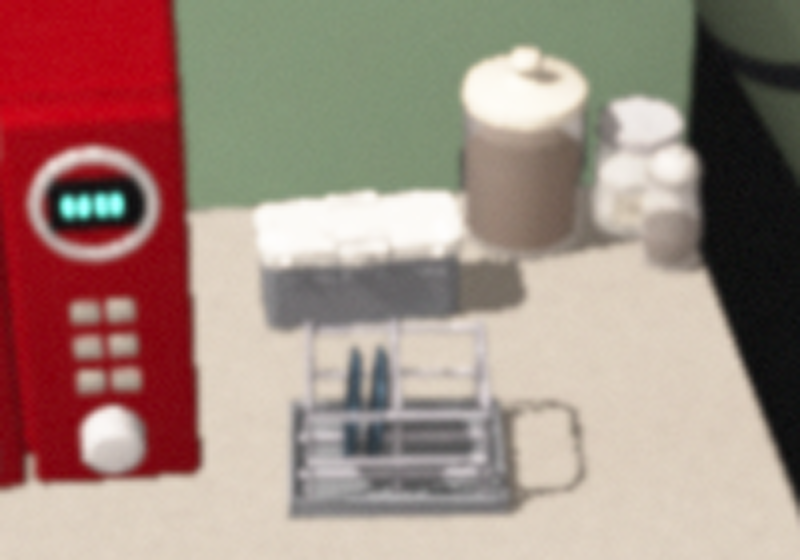

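Top crop (offset 270,190, ×4): the lid's corners are near (330,78), (490,180), (445,240) and (290,145), with the tabs at its middle. The saucers are in the drainer's left bay at (240,370), and the empty bay is centred near (315,400). The scene crop agrees: the loop right of the drainer is only a shadow, and the saucers are in the left bay.

Run:
```python
from h import *
im=cv2.imread("pics/top0.png")
big=lambda im,x,y,w,h:cv2.resize(im[y:y+h,x:x+w],None,fx=4,fy=4,interpolation=cv2.INTER_CUBIC)
def unpx(p,x,y): return (np.array(p,float)+.5)/4-.5+[x,y]
c=big(im,330,195,70,65).astype(int)
for th in (225,235):
    m=((c.min(2)>th)).astype(np.uint8)
    cs,_=cv2.findContours(m,cv2.RETR_EXTERNAL,cv2.CHAIN_APPROX_NONE); k=max(cs,key=cv2.contourArea)
    P=plane("top",unpx(k[:,0],330,195),.066)[:,:2]
    r=cv2.minAreaRect(P.astype(np.float32)*1000); M=cv2.moments((P*1e4).astype(np.float32).reshape(-1,1,2))
    print(th,"lid rect",r,"centroid",M["m10"]/M["m00"]/1e4,M["m01"]/M["m00"]/1e4,"area mm2",M["m00"]/100)
print(np.percentile(c.min(2),[5,25,50,75,95]))
# drainer tray corners (crop px): top-left, bottom-left, bottom-right, top-right
q=[[230,278],[152,390],[310,500],[385,378]]
P=plane("top",unpx(q,270,190),.014);print("tray",P.round(4),P.mean(0))
for i in range(4): d=P[(i+1)%4]-P[i]; print(np.linalg.norm(d),np.degrees(np.arctan2(d[1],d[0])))
ms=[("coffee",[620,140],.13),("sugar",[712,207],.08),("shaker",[688,290],.09),("mwcorner",[100,312],.275),]
for n,p,z in ms: print(n,plane("top",unpx([p],270,190),z))
```

```text
225 lid rect ((598.6888427734375, -42.59645080566406), (132.29954528808594, 64.6655502319336), 60.49513626098633) centroid 0.5983938428085415 -0.04207528744396856 area mm2 7045.1054189444685
235 lid rect ((598.3330688476562, -42.46997833251953), (130.37387084960938, 55.690616607666016), 61.29842758178711) centroid 0.5983799434686181 -0.042269053482388394 area mm2 6116.861117820023
[115. 190. 192. 196. 246.]
tray [[ 0.5211  0.0631  0.014 ]
 [ 0.4431  0.1159  0.014 ]
 [ 0.369   0.0068  0.014 ]
 [ 0.453  -0.0443  0.014 ]] [0.44656498 0.03537962 0.014     ]
0.09421462063515455 145.85475575673155
0.13188848222956676 -124.17825687503543
0.09826626287698806 -31.35074163688978
0.1271561578999298 57.59377174492871
coffee [[ 0.60116718 -0.18907178  0.13      ]]
sugar [[ 0.56482095 -0.25843029  0.08      ]]
shaker [[ 0.50802798 -0.23947005  0.09      ]]
mwcorner [[0.47339026 0.13689164 0.275     ]]
```

Run:
```python
from h import *
un=lambda p,x,y:(np.array(p,float)+.5)/4-.5+[x,y]
to=lambda n,P,x,y:((proj(n,P)-[x,y]+.5)*4-.5).round(0).tolist()
f=plane("top",un([[690,340],[570,555]],270,190),0); d=f[1]-f[0]; d/=np.linalg.norm(d); print("fridge line",f.round(3),np.degrees(np.arctan2(d[1],d[0])))
b=plane("top",un([[105,312]],270,190),0); print("mw base corner",b, "top->px",to("top",b+[0,0,.275],270,190), "scene base",to("scene",b,240,210))
for n,q in (("tray scene top bits",[[292,405],[495,405]]),): print(n,plane("scene",un(q,240,210),.014))
print("front bottom",plane("scene",un([[292,515],[515,507]],240,210),0.0))
D=np.array([.4466,.0354,0])
for yaw in (57,60):
    Rz=R.from_euler("z",yaw,degrees=True)
    L=[[66,49,14],[-66,49,14],[-66,-49,14],[66,-49,14],[-52,40,88],[-52,-40,88],[52,40,88],[52,-40,88],[0,40,88],[0,-40,88]]
    P=D+Rz.apply(np.array(L)/1000)
    print(yaw,"scene",to("scene",P,240,210),"top",to("top",P,270,190))
n=np.array([-d[1],d[0],0]); print("drainer ctr to fridge",(D-f[0])@n)
# lid check in scene: cap top corners
P=np.array([.5985,-.0423,.052])+R.from_euler("z",60.5,degrees=True).apply(np.array([[66,28,14],[66,-28,14],[-66,28,14],[-66,-28,14]])/1000)
print("lid scene",to("scene",P,240,210))
```

```text
fridge line [[ 0.482 -0.258  0.   ]
 [ 0.333 -0.173  0.   ]] 150.30510929052062
mw base corner [[0.49788802 0.15001155 0.        ]] top->px [[78.0, 270.0]] scene base [[196.0, 488.0]]
tray scene top bits [[ 0.51526666  0.06663762  0.014     ]
 [ 0.43960238 -0.03559032  0.014     ]]
front bottom [[0.44262715 0.11724653 0.        ]
 [0.36888975 0.00506859 0.        ]]
57 scene [[292.0, 498.0], [513.0, 490.0], [497.0, 389.0], [288.0, 397.0], [491.0, 384.0], [478.0, 303.0], [313.0, 391.0], [308.0, 310.0], [402.0, 387.0], [393.0, 307.0]] top [[150.0, 392.0], [310.0, 499.0], [388.0, 380.0], [229.0, 274.0], [303.0, 475.0], [370.0, 373.0], [171.0, 387.0], [238.0, 286.0], [237.0, 431.0], [304.0, 329.0]]
60 scene [[297.0, 502.0], [516.0, 486.0], [492.0, 386.0], [284.0, 400.0], [494.0, 381.0], [474.0, 301.0], [317.0, 393.0], [305.0, 312.0], [406.0, 387.0], [390.0, 307.0]] top [[150.0, 399.0], [316.0, 497.0], [388.0, 374.0], [223.0, 277.0], [308.0, 473.0], [370.0, 367.0], [171.0, 392.0], [233.0, 287.0], [240.0, 432.0], [301.0, 327.0]]
drainer ctr to fridge -0.23719587529591424
lid scene [[258.0, 250.0], [251.0, 202.0], [459.0, 236.0], [447.0, 189.0]]
```

The top view puts the lid at (0.598, -0.042) with its length at 60.5°. The drainer is at about (0.445, 0.036), yaw about 57.5°. Sizes match the spec (132 × 65 mm, tray 130 × 96 mm). I'll rise, cross above the microwave corner, then turn.

Careful with the scale: shifts go in mm and turns go in units of 0.25 rad. That gives: -0.2 m is -200, -0.18 m is -180.

```bash
python3 nudge.py '[[[0.085,0,0,-60,0,0,0],[0.085,0,0,-120,0,0,0],[0.085,0,0,-180,0,0,0],[0.085,0,0,-200,0,0,0],[0.085,0,0,-200,0,0,0]]]' 40
for i in 1; do python3 nudge.py '[[[0.085,-48,-38,0,0,0,0],[0.085,-96,-77,0,0,0,0],[0.085,-144,-115,0,0,0,0],[0.085,-192,-154,0,0,0,0],[0.085,-192,-154,0,0,0,0]]]'; done
```

```text
clock: 0.72
position: [0.2114, 0.5885, 0.4324]
tool_rot: [3.14, -0.0, 2.797]
force: [-0.5, -0.1, -1.2]
grip_width: 0.0852
finger_force: 0.0
clock: 1.35
position: [0.3423, 0.3743, 0.4307]
tool_rot: [-3.14, 0.001, 2.79]
force: [-0.2, 0.9, -1.0]
grip_width: 0.085
finger_force: 0.0
```

```bash
python3 nudge.py '[[[0.085,-48,-38,0,0,0,0],[0.085,-96,-77,0,0,0,0],[0.085,-144,-115,0,0,0,0],[0.085,-192,-154,0,0,0,0],[0.085,-192,-154,0,0,0,0]]]'
python3 nudge.py '[[[0.085,-48,-38,0,0,0,0],[0.085,-96,-77,0,0,0,0],[0.085,-144,-115,0,0,0,0],[0.085,-192,-154,0,0,0,0],[0.085,-192,-154,0,0,0,0]]]'
python3 nudge.py '[[[0.085,0,0,0,0,0,0.72],[0.085,0,0,0,0,0,1.44],[0.085,0,0,0,0,0,2.16],[0.085,0,0,0,0,0,2.88],[0.085,0,0,0,0,0,3.48]]]'
python3 nudge.py '[[[0.085,0,0,0,0,0,0.72],[0.085,0,0,0,0,0,1.44],[0.085,0,0,0,0,0,2.16],[0.085,0,0,0,0,0,2.88],[0.085,0,0,0,0,0,3.48]]]'
python3 nudge.py '[[[0.085,0,0,0,0,0,0],[0.085,0,0,0,0,0,0]]]'
python3 -c "
from h import *
print(tool([.5985,-.0423,.0365]), bot.observe()['qpos'].round(2))"
```

```text
clock: 1.98
position: [0.4699, 0.1648, 0.4302]
tool_rot: [-3.139, -0.0, 2.791]
force: [-1.1, 0.5, -0.3]
grip_width: 0.085
finger_force: 0.0
clock: 2.6
position: [0.598, -0.0446, 0.4292]
tool_rot: [-3.139, -0.002, 2.792]
force: [-0.2, 0.3, 0.3]
grip_width: 0.085
finger_force: 0.0
clock: 3.22
position: [0.5969, -0.0393, 0.4302]
tool_rot: [-3.14, -0.001, 1.923]
force: [0.0, 0.6, 0.1]
grip_width: 0.0851
finger_force: 0.0
clock: 3.85
position: [0.597, -0.0393, 0.4302]
tool_rot: [-3.14, 0.0, 1.053]
force: [0.4, -0.0, 0.6]
grip_width: 0.085
finger_force: 0.0
clock: 4.1
position: [0.5971, -0.0404, 0.4309]
tool_rot: [-3.141, 0.0, 1.061]
force: [-0.6, 0.4, -0.2]
grip_width: 0.0853
finger_force: 0.0
[-0.00094253  0.0024286   0.39435301] [-0.54  0.43  0.78  1.4  -0.3   1.44 -0.27]
```

```bash
python3 nudge.py '[[[0.085,0,2,60,0,0,0],[0.085,-1,2,120,0,0,0],[0.085,-1,2,180,0,0,0],[0.085,-1,2,240,0,0,0],[0.085,-1,2,290,0,0,0]]]'
python3 nudge.py '[[[0.085,0,0,30,0,0,0],[0.085,0,0,60,0,0,0],[0.085,0,0,85,0,0,0],[0.085,0,0,104,0,0,0],[0.085,0,0,104,0,0,0]]]'
python3 - <<'E'
from h import *
for n in("scene","top"):
    im=bot.grab_frame(n); cv2.imwrite(f"pics/{n}1.png",im)
a=cv2.imread("pics/scene1.png")[210:310,270:390];b=cv2.imread("pics/top1.png")[190:290,310:430]
cv2.imwrite("pics/v1.png",cv2.hconcat([cv2.resize(x,(400,333),interpolation=cv2.INTER_CUBIC) for x in(a,b)]))
print(tool([.5985,-.0423,.0365]))
E
```

```text
clock: 4.72
position: [0.5978, -0.0426, 0.139]
tool_rot: [-3.141, 0.0, 1.06]
force: [0.8, 0.7, 0.7]
grip_width: 0.0851
finger_force: 0.0
clock: 5.35
position: [0.5978, -0.043, 0.0363]
tool_rot: [-3.14, 0.001, 1.058]
force: [-0.7, -0.0, 1.4]
grip_width: 0.0852
finger_force: 0.0
[ 0.00070915 -0.00070299  0.00143317]
```

View pics/v1.png

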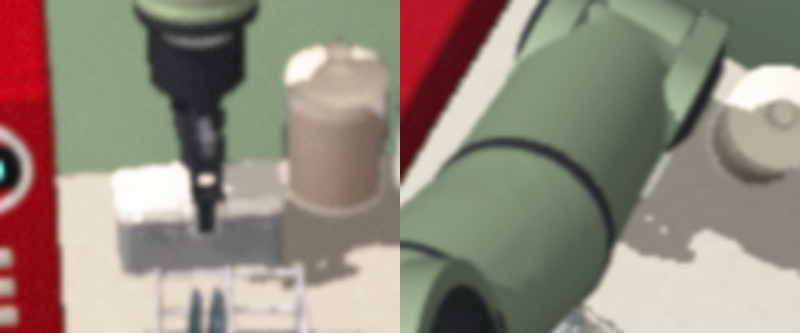

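The front finger hangs over the lid's front side at (205,200), at the middle of the lid, which spans 118–283. The arm hides the top view. Closing on the tabs.

```bash
python3 nudge.py '[[[0.05,0,0,0,0,0,0],[0.05,0,0,0,0,0,0],[0.05,0,0,0,0,0,0],[0.05,0,0,0,0,0,0],[0.05,0,0,0,0,0,0]]]' 40
python3 nudge.py '[[[0.05,0,0,0,0,0,0],[0.05,0,0,0,0,0,0],[0.05,0,0,0,0,0,0]]]'
```

```text
clock: 6.08
position: [0.5989, -0.043, 0.0386]
tool_rot: [3.141, -0.001, 1.057]
force: [-4.3, 1.4, 15.4]
grip_width: 0.0556
finger_force: 39.3
clock: 6.45
position: [0.5989, -0.043, 0.0385]
tool_rot: [3.141, -0.001, 1.057]
force: [-3.8, 1.4, 15.9]
grip_width: 0.0558
finger_force: 39.3
```

Scaled: -0.02 m is -20, -0.015 m is -15.

```bash
python3 nudge.py '[[[0.05,0,0,-2,0,0,0],[0.05,0,0,-5,0,0,0],[0.05,0,0,-10,0,0,0],[0.05,0,0,-15,0,0,0],[0.05,0,0,-20,0,0,0]]]'
python3 nudge.py '[[[0.05,0,0,-5,0,0,0],[0.05,0,0,-10,0,0,0],[0.05,0,0,-15,0,0,0],[0.05,0,0,-20,0,0,0],[0.05,0,0,-20,0,0,0]]]'
python3 - <<'E'
from h import *
cv2.imwrite("pics/v2.png",cv2.resize(bot.grab_frame("scene")[190:310,250:410],(640,480),interpolation=cv2.INTER_CUBIC))
E
```

```text
clock: 7.08
position: [0.5984, -0.0432, 0.0577]
tool_rot: [3.142, 0.0, 1.057]
force: [-0.5, -0.7, -1.9]
grip_width: 0.0552
finger_force: 42.7
clock: 7.7
position: [0.5986, -0.0432, 0.0777]
tool_rot: [3.141, -0.0, 1.057]
force: [0.7, 0.4, -1.4]
grip_width: 0.0557
finger_force: 42.7
```

View pics/v2.png

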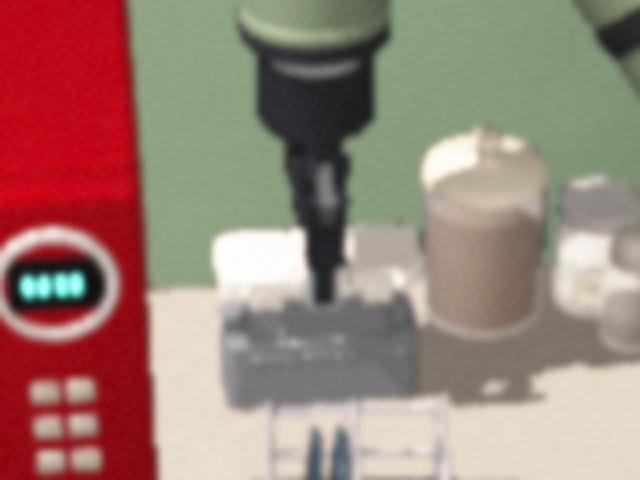

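The lid (215–420, 225–310) is raised clear and the grey box is still on the worktop. The force reads about 1.5 N, which is the lid alone. Raise, carry and turn.

Scaled: -0.14 m is -140, -0.12 m is -120.

```bash
python3 nudge.py '[[[0.05,0,0,-30,0,0,0],[0.05,0,0,-60,0,0,0],[0.05,0,0,-90,0,0,0],[0.05,0,0,-120,0,0,0],[0.05,0,0,-140,0,0,0]]]'
python3 nudge.py '[[[0.05,-24,-19,0,0,0,0],[0.05,-48,-39,0,0,0,0],[0.05,-73,-58,0,0,0,0],[0.05,-97,-77,0,0,0,0],[0.05,-121,-97,0,0,0,0]]]'
python3 nudge.py '[[[0.05,0,0,0,0,0,-0.6],[0.05,0,0,0,0,0,-1.2],[0.05,0,0,0,0,0,-1.8],[0.05,0,0,0,0,0,-2.4],[0.05,0,0,0,0,0,-3]]]'
python3 nudge.py '[[[0.05,0,0,0,0,0,-0.64],[0.05,0,0,0,0,0,-1.28],[0.05,0,0,0,0,0,-1.92],[0.05,0,0,0,0,0,-2.56],[0.05,0,0,0,0,0,-3.24]]]'
python3 nudge.py '[[[0.05,0,0,0,0,0,0],[0.05,0,0,0,0,0,0]]]'
python3 -c "
from h import *
print(tool([.455,-.101,.0005]), bot.observe()['qpos'].round(2))"
```

```text
clock: 8.38
position: [0.5986, -0.0432, 0.2185]
tool_rot: [3.141, -0.0, 1.057]
force: [-0.3, 0.1, -2.1]
grip_width: 0.0554
finger_force: 43.7
clock: 9.0
position: [0.4535, -0.1012, 0.2172]
tool_rot: [-3.142, -0.0, 1.057]
force: [0.2, -0.3, -0.8]
grip_width: 0.0554
finger_force: 43.7
clock: 9.62
position: [0.4544, -0.1009, 0.2172]
tool_rot: [-3.142, 0.0, 1.812]
force: [0.3, -0.5, -1.5]
grip_width: 0.0553
finger_force: 43.7
clock: 10.25
position: [0.4543, -0.1009, 0.2172]
tool_rot: [-3.142, -0.0, 2.622]
force: [-0.8, -0.1, -1.5]
grip_width: 0.0556
finger_force: 43.7
clock: 10.5
position: [0.4544, -0.101, 0.2173]
tool_rot: [-3.142, -0.0, 2.612]
force: [-0.2, -1.1, -1.7]
grip_width: 0.0553
finger_force: 43.7
[-0.00052719  0.00026228  0.21677089] [-0.2   0.3   0.36  2.03 -0.15  0.83  1.29]
```

Lower to just above the worktop, then slowly to contact.

```bash
python3 nudge.py '[[[0.05,0,0,50,0,0,0],[0.05,0,0,100,0,0,0],[0.05,0,0,150,0,0,0],[0.05,0,0,190,0,0,0],[0.05,0,0,200,0,0,0]]]'
python3 nudge.py '[[[0.05,0,0,4,0,0,0],[0.05,0,0,8,0,0,0],[0.05,0,0,11,0,0,0],[0.05,0,0,14,0,0,0],[0.05,0,0,14,0,0,0]]]'
python3 - <<'E'
from h import *
cv2.imwrite("pics/v3.png",cv2.resize(bot.grab_frame("scene")[230:350,300:460],(640,480),interpolation=cv2.INTER_CUBIC))
E
```

```text
clock: 11.12
position: [0.4533, -0.1008, 0.0156]
tool_rot: [-3.14, -0.003, 2.614]
force: [-0.7, -1.2, -0.7]
grip_width: 0.0554
finger_force: 43.7
clock: 11.75
position: [0.4545, -0.1009, 0.0034]
tool_rot: [3.142, 0.0, 2.617]
force: [-0.5, -0.7, -1.4]
grip_width: 0.0553
finger_force: 43.7
```

View pics/v3.png

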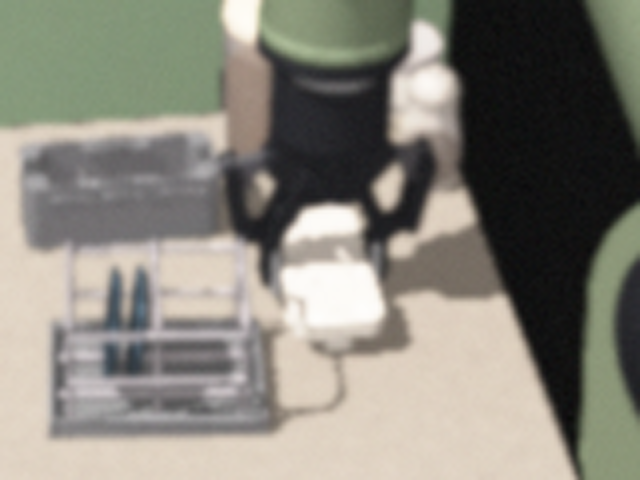

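The lid hangs level, centred near (330,275), just above the worktop beside the drainer. The fingers clear the box and the drainer.

```bash
python3 nudge.py '[[[0.05,0,0,1,0,0,0],[0.05,0,0,2,0,0,0],[0.05,0,0,2,0,0,0]]]'
python3 nudge.py '[[[0.05,0,0,1,0,0,0],[0.05,0,0,2,0,0,0],[0.05,0,0,2,0,0,0]]]'
```

```text
clock: 12.18
position: [0.4544, -0.1008, 0.0013]
tool_rot: [-3.142, -0.0, 2.617]
force: [-0.2, -0.0, -1.3]
grip_width: 0.0552
finger_force: 43.7
clock: 12.55
position: [0.4546, -0.1009, 0.0004]
tool_rot: [3.141, 0.001, 2.617]
force: [-8.3, 2.1, 38.2]
grip_width: 0.0551
finger_force: 51.4
```

```bash
python3 nudge.py '[[[0.05,0,0,-1,0,0,0],[0.05,0,0,-1,0,0,0]]]'
python3 nudge.py '[[[0.06,0,0,0,0,0,0],[0.066,0,0,0,0,0,0],[0.07,0,0,0,0,0,0],[0.076,0,0,0,0,0,0],[0.076,0,0,0,0,0,0]]]'
python3 nudge.py '[[[0.076,0,0,-30,0,0,0],[0.076,0,0,-60,0,0,0],[0.076,0,0,-110,0,0,0],[0.076,0,0,-160,0,0,0],[0.076,0,0,-200,0,0,0]]]'
python3 nudge.py '[[[0.076,60,0,0,0,0,0],[0.076,120,0,-40,0,0,0],[0.076,120,0,-50,0,0,0]]]'
python3 - <<'E'
from h import *
for n in("top","scene"): cv2.imwrite(f"pics/{n}4.png",bot.grab_frame(n))
a=cv2.imread("pics/top4.png")[220:330,330:450];b=cv2.imread("pics/scene4.png")[240:350,340:460]
cv2.imwrite("pics/v4.png",cv2.hconcat([cv2.resize(x,(400,367),interpolation=cv2.INTER_CUBIC) for x in(a,b)]))
E
```

```text
clock: 12.8
position: [0.4546, -0.1009, 0.0006]
tool_rot: [3.141, 0.0, 2.617]
force: [-2.8, 0.9, 14.1]
grip_width: 0.0555
finger_force: 46.6
clock: 13.42
position: [0.4545, -0.1008, 0.0003]
tool_rot: [-3.142, 0.0, 2.617]
force: [-0.9, -0.2, 0.2]
grip_width: 0.0763
finger_force: 0.0
clock: 14.05
position: [0.4545, -0.1009, 0.2023]
tool_rot: [3.141, 0.001, 2.617]
force: [0.2, 1.4, 0.1]
grip_width: 0.0764
finger_force: 0.0
clock: 14.42
position: [0.3486, -0.0397, 0.2514]
tool_rot: [3.14, 0.0, 2.619]
force: [1.6, -0.3, 1.3]
grip_width: 0.0759
finger_force: 0.0
```

View pics/v4.png

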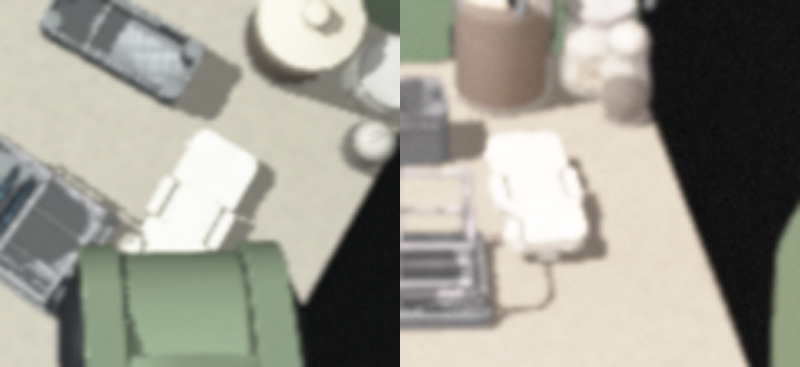

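The lid lies flat and the arm is clear of it. In the top crop its far corners are at (205,128) and (258,160), and its near part is under the wrist. The open box is where it was. I'll check the far end numerically.

Run:
```python
from h import *
s=3.333; q=(np.array([[205,128],[258,160]])+.5)/s-.5+[330,220]
P=plane("top",q,.028);print(P,P.mean(0),np.linalg.norm(P[0]-P[1]))
im=cv2.resize(cv2.imread("pics/scene4.png")[270:325,355:405],None,fx=4,fy=4,interpolation=cv2.INTER_CUBIC)
m=(im.min(2)>215).astype(np.uint8);k=max(cv2.findContours(m,0,1)[0],key=cv2.contourArea)
Q=plane("scene",(k[:,0]+.5)/4-.5+[355,270],.026)[:,:2]
print(cv2.minAreaRect(Q.astype(np.float32)*1000))
e=np.array([.4545,-.101])+np.array([.866,-.5])*.0665;print("expected far end",e)
S=np.array([.4545,-.101])+np.array([.866,-.5])*.05;print("stud",S,tool([*S,.25]),bot.observe()['qpos'].round(2))
```

```text
[[ 0.52427312 -0.11274367  0.028     ]
 [ 0.49822305 -0.156261    0.028     ]] [ 0.51124809 -0.13450234  0.028     ] 0.050718474992935955
((453.3962707519531, -98.4914321899414), (72.17906188964844, 150.62376403808594), 62.15715789794922)
expected far end [ 0.512089 -0.13425 ]
stud [ 0.4978 -0.126 ] [-0.17040272 -0.00087957  0.00201282] [-0.44  0.04  0.4   2.24 -0.02  0.87  1.02]
```

```bash
python3 nudge.py '[[[0.076,-60,-1,0,0,0,0],[0.076,-120,-1,0,0,0,0],[0.076,-170,-1,2,0,0,0],[0.076,-170,-1,2,0,0,0]]]' 20
python3 nudge.py '[[[0.076,0,0,50,0,0,0],[0.076,0,0,100,0,0,0],[0.076,0,0,150,0,0,0],[0.076,0,0,190,0,0,0],[0.076,0,0,200,0,0,0]]]'
python3 nudge.py '[[[0.076,0,0,20,0,0,0],[0.076,0,0,35,0,0,0],[0.076,0,0,45,0,0,0],[0.076,0,0,50,0,0,0],[0.076,0,0,50,0,0,0]]]'
python3 -c "
from h import *
print(tool([.4978,-.126,-.002]))"
```

```text
clock: 15.02
position: [0.499, -0.129, 0.2464]
tool_rot: [-3.139, -0.001, 2.615]
force: [-0.7, -0.4, -1.1]
grip_width: 0.0758
finger_force: 0.0
clock: 15.65
position: [0.4955, -0.1268, 0.0461]
tool_rot: [-3.14, -0.004, 2.616]
force: [-0.3, 0.5, -0.3]
grip_width: 0.076
finger_force: 0.0
clock: 16.27
position: [0.4973, -0.1268, -0.0016]
tool_rot: [-3.142, 0.0, 2.617]
force: [0.5, -0.2, -0.0]
grip_width: 0.0758
finger_force: 0.0
[-2.63824758e-05  9.79841565e-04  3.91366867e-04]
```

```bash
python3 nudge.py '[[[0.068,0,1,0,0,0,0],[0.065,0,1,0,0,0,0],[0.0635,0,1,0,0,0,0],[0.0635,0,1,0,0,0,0],[0.0635,0,1,0,0,0,0]]]' 20
```

```text
clock: 16.9
position: [0.4979, -0.1259, -0.0016]
tool_rot: [3.141, 0.0, 2.617]
force: [1.0, 1.2, 1.6]
grip_width: 0.0634
finger_force: 1.0
```

```bash
python3 nudge.py '[[[0.0625,0,0,0,0,0,0],[0.0625,0,0,0,0,0,0],[0.0625,0,0,0,0,0,0]]]'; python3 nudge.py '[[[0.061,0,0,0,0,0,0],[0.061,0,0,0,0,0,0],[0.061,0,0,0,0,0,0]]]'
```

```text
clock: 17.27
position: [0.4979, -0.1259, -0.0015]
tool_rot: [3.141, 0.0, 2.617]
force: [0.2, 0.2, 5.1]
grip_width: 0.0628
finger_force: 6.9
clock: 17.65
position: [0.498, -0.1259, -0.0013]
tool_rot: [3.141, 0.0, 2.617]
force: [-1.0, 1.2, 11.7]
grip_width: 0.0615
finger_force: 19.0
```

Scaled: -0.015 m is -15, -0.011 m is -11.

```bash
python3 nudge.py '[[[0.0622,0,0,0,0,0,0],[0.0622,0,0,0,0,0,0]]]'; python3 nudge.py '[[[0.0622,0,0,-2,0,0,0],[0.0622,0,0,-4,0,0,0],[0.0622,0,0,-7,0,0,0],[0.0622,0,0,-11,0,0,0],[0.0622,0,0,-15,0,0,0]]]'
```

```text
clock: 17.9
position: [0.498, -0.1259, -0.0014]
tool_rot: [3.141, 0.0, 2.617]
force: [-0.4, 1.0, 8.5]
grip_width: 0.0622
finger_force: 11.0
clock: 18.52
position: [0.4977, -0.1259, 0.0136]
tool_rot: [-3.142, 0.0, 2.617]
force: [-0.1, -0.2, -1.4]
grip_width: 0.0624
finger_force: 10.8
```

Careful with the scale: shifts go in mm and turns go in units of 0.25 rad. That gives: -0.05 m is -50, -0.04 m is -40.

```bash
python3 nudge.py '[[[0.0622,0,0,-10,0,0,0],[0.0622,0,0,-20,0,0,0],[0.0622,0,0,-30,0,0,0],[0.0622,0,0,-40,0,0,0],[0.0622,0,0,-50,0,0,0]]]'
python3 nudge.py '[[[0.0622,0,0,-10,0,0,0],[0.0622,0,0,-20,0,0,0],[0.0622,0,0,-30,0,0,0],[0.0622,0,0,-40,0,0,0],[0.0622,0,0,-50,0,0,0]]]'
python3 nudge.py '[[[0.0622,0,0,-10,0,0,0],[0.0622,0,0,-20,0,0,0],[0.0622,0,0,-30,0,0,0],[0.0622,0,0,-40,0,0,0],[0.0622,0,0,-50,0,0,0]]]'
python3 nudge.py '[[[0.0622,0,0,-20,0,0,0],[0.0622,0,0,-40,0,0,0],[0.0622,0,0,-60,0,0,0],[0.0622,0,0,-75,0,0,0],[0.0622,0,0,-75,0,0,0]]]'
python3 - <<'E'
from h import *
for n in("top","scene"): cv2.imwrite(f"pics/{n}5.png",bot.grab_frame(n))
cv2.imwrite("pics/v5.png",cv2.resize(cv2.imread("pics/scene5.png")[210:350,300:460],(640,560),interpolation=cv2.INTER_CUBIC))
E
```

```text
clock: 19.15
position: [0.4978, -0.1259, 0.0641]
tool_rot: [3.142, 0.0, 2.617]
force: [0.3, -0.1, -1.7]
grip_width: 0.0619
finger_force: 10.8
clock: 19.77
position: [0.4977, -0.1259, 0.114]
tool_rot: [-3.142, 0.0, 2.617]
force: [-0.1, -0.9, -0.8]
grip_width: 0.0625
finger_force: 10.7
clock: 20.4
position: [0.4977, -0.1259, 0.164]
tool_rot: [-3.142, 0.0, 2.617]
force: [1.2, -0.1, -0.5]
grip_width: 0.0619
finger_force: 10.7
clock: 21.02
position: [0.4981, -0.1259, 0.2391]
tool_rot: [3.141, 0.001, 2.617]
force: [0.2, -1.2, -2.1]
grip_width: 0.0621
finger_force: 10.7
```

View pics/v5.png

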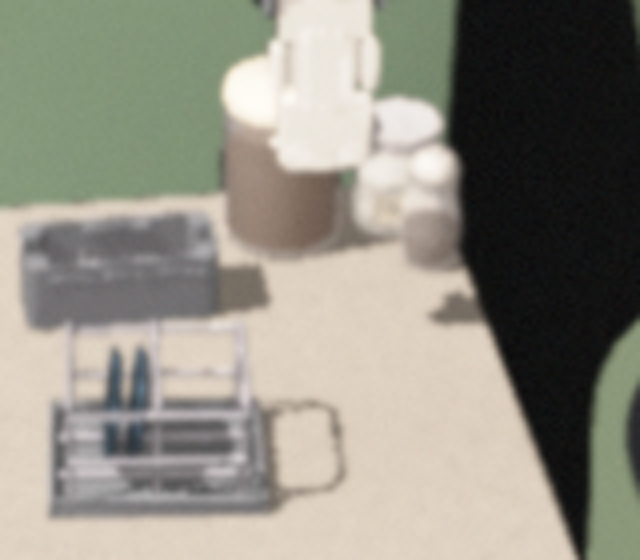

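The lid hangs on end from the gripper at (325,90), top side facing the robot. The box, jars and drainer are unchanged. I'll refine the drainer pose with a colour mask.

Run:
```python
from h import *
im=cv2.imread("pics/top0.png")
x,y,w,h=302,252,72,68
c=cv2.resize(im[y:y+h,x:x+w],None,fx=4,fy=4,interpolation=cv2.INTER_CUBIC).astype(int)
for th in(-6,-2,2):
    m=((c[...,0]-c[...,2])>th).astype(np.uint8)
    m=cv2.morphologyEx(m,cv2.MORPH_OPEN,np.ones((13,13),np.uint8))
    m=cv2.morphologyEx(m,cv2.MORPH_CLOSE,np.ones((25,25),np.uint8))
    k=max(cv2.findContours(m,0,1)[0],key=cv2.contourArea)
    Q=plane("top",(k[:,0]+.5)/4-.5+[x,y],.014)[:,:2]
    print(th,cv2.minAreaRect(Q.astype(np.float32)*1000))
P=bot.observe()["position"]; print(P)
# lid hanging: corners of lower end in scene, predicted for stud at TCP+.025
```

```text
-6 ((446.57110595703125, 37.96200942993164), (133.47190856933594, 99.86282348632812), 55.13833236694336)
-2 ((446.21417236328125, 37.954158782958984), (130.8852081298828, 97.78333282470703), 55.098018646240234)
2 ((446.1006164550781, 38.27750778198242), (128.22055053710938, 94.97550964355469), 55.00042724609375)
[ 0.49750673 -0.12573383  0.23784409]
```

The mask rectangle is 131 × 98 mm, matching the tray: centre (0.446, 0.038), yaw about 55°. The stud target above the bay is (0.431, 0.017) with tool yaw 55.5°.

```bash
python3 nudge.py '[[[0.0622,20,14,-10,0,0,0],[0.0622,50,35,-20,0,0,0],[0.0622,80,56,-20,0,0,0],[0.0622,110,76,-20,0,0,0],[0.0622,129,90,-20,0,0,0]]]'
python3 nudge.py '[[[0.0622,0,0,0,0,0,0.4],[0.0622,0,0,0,0,0,1],[0.0622,0,0,0,0,0,1.6],[0.0622,0,0,0,0,0,2.2],[0.0622,0,0,0,0,0,2.8]]]'
python3 nudge.py '[[[0.0622,0,0,0,0,0,0.6],[0.0622,0,0,0,0,0,1.2],[0.0622,0,0,0,0,0,1.8],[0.0622,0,0,0,0,0,2.4],[0.0622,0,0,0,0,0,3]]]'
python3 nudge.py '[[[0.0622,0,0,0,0,0,0.4],[0.0622,0,0,0,0,0,0.792],[0.0622,0,0,0,0,0,0.792],[0.0622,0,0,0,0,0,0.792],[0.0622,0,0,0,0,0,0.792]]]'
python3 - <<'E'
from h import *
print(tool([.4308,.0166,.2]),bot.observe()["qpos"].round(2))
for n in("top","scene"): cv2.imwrite(f"pics/{n}6.png",bot.grab_frame(n))
cv2.imwrite("pics/v6.png",cv2.resize(cv2.imread("pics/scene6.png")[210:350,270:430],(640,560),interpolation=cv2.INTER_CUBIC))
E
```

```text
clock: 21.75
position: [0.4301, 0.018, 0.2577]
tool_rot: [-3.141, -0.001, 2.618]
force: [-0.3, -1.2, -1.2]
grip_width: 0.0625
finger_force: 10.7
clock: 22.38
position: [0.4308, 0.0166, 0.2576]
tool_rot: [-3.14, 0.0, 1.912]
force: [-0.6, 0.3, -2.3]
grip_width: 0.0624
finger_force: 10.7
clock: 23.0
position: [0.4308, 0.0166, 0.2577]
tool_rot: [-3.141, 0.001, 1.162]
force: [0.3, 0.1, -2.9]
grip_width: 0.0625
finger_force: 10.7
clock: 23.62
position: [0.4312, 0.0166, 0.2582]
tool_rot: [-3.142, 0.0, 0.97]
force: [-0.7, 0.3, -1.0]
grip_width: 0.0624
finger_force: 10.7
[-0.00018949 -0.00030351  0.05821389] [-0.81  0.22  0.75  2.07 -0.19  0.91 -0.56]
```

View pics/v6.png

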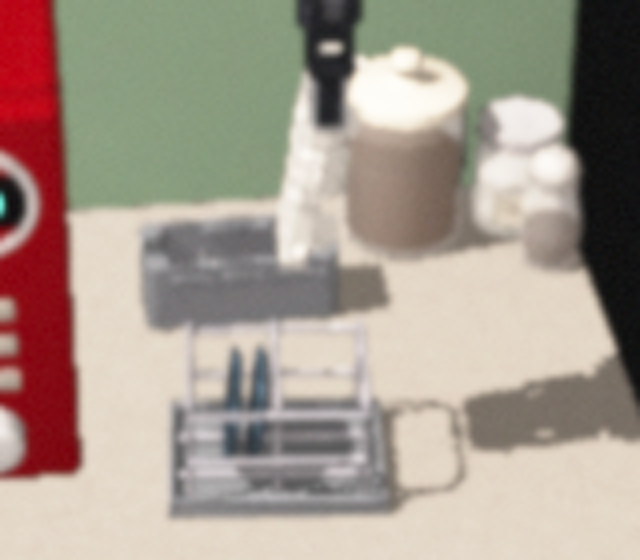

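The lid is lined up edge-on above the right, empty bay. It hangs tilted about 6°, its bottom toward the saucers (bottom edge near (293,258)). I'll shift 7 mm toward the outer hoop and lower in stages.

Scaled: -0.007 m is -7, 0.06 m is 60.

```bash
python3 nudge.py '[[[0.0622,-3,0,10,0,0,0],[0.0622,-7,0,20,0,0,0],[0.0622,-7,0,35,0,0,0],[0.0622,-7,0,50,0,0,0],[0.0622,-7,0,60,0,0,0]]]'
python3 nudge.py '[[[0.0622,0,0,5,0,0,0],[0.0622,0,0,10,0,0,0],[0.0622,0,0,16,0,0,0],[0.0622,0,0,22,0,0,0],[0.0622,0,0,22,0,0,0]]]'
python3 - <<'E'
from h import *
a=bot.grab_frame("scene")[230:340,300:400]; b=bot.grab_frame("top")[230:340,300:400]
cv2.imwrite("pics/v7.png",cv2.hconcat([cv2.resize(x,(400,440),interpolation=cv2.INTER_CUBIC) for x in(a,b)]))
E
```

```text
clock: 24.35
position: [0.4268, 0.0105, 0.1972]
tool_rot: [-3.141, 0.001, 0.968]
force: [-0.3, 0.4, -1.5]
grip_width: 0.0625
finger_force: 10.7
clock: 24.98
position: [0.4271, 0.0108, 0.176]
tool_rot: [-3.141, 0.001, 0.969]
force: [0.2, 0.3, -0.7]
grip_width: 0.0623
finger_force: 10.7
```

View pics/v7.png

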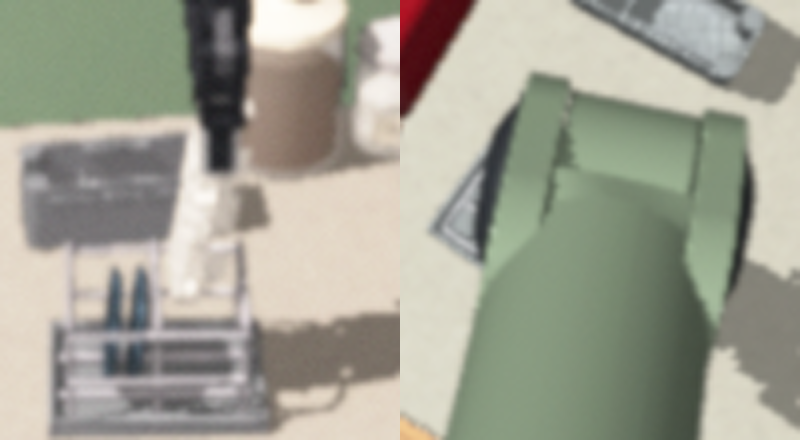

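The lid's bottom edge at (165–197, 295) is just at hoop height, between the middle hoop (about 155) and the outer one (about 245). Its place across the bay needs a numerical check.

Run:
```python
from h import *
to=lambda P:((proj("scene",P)-[300,230]+.5)*4-.5).round(0).tolist()
s=bot.observe();T=R.from_euler("xyz",s["tool_rot"]).as_matrix();S=s["position"]+[0,0,.0204]
X=T[:,0];Y=-T[:,1];Z=np.array([0,0,1.])
for th in(5,8):
    t=np.radians(th);d=-Z*np.cos(t)+X*np.sin(t);n=X*np.cos(t)+Z*np.sin(t)
    print(th,"bottom corners near(z14,z0), far:",to([S+d*.1165+n*a+Y*b for b in(.0285,-.0285) for a in(.009,-.005)]),"z",(S+d*.1165)[2])
for D,yaw in(((.4455,.038,0),55.5),):
    Rz=R.from_euler("z",yaw,degrees=True)
    L=[(x,y,z) for y in(40,-40) for x in(52,0,-52) for z in (88,)]+[(x,y,72) for y in(42.5,-42.5) for x in(52,-52)]
    print(to(np.array(D)+Rz.apply(np.array(L)/1000)))
    print("stud in drainer",Rz.inv().apply(S-np.array(D)))
    c=[(66,49,0),(-66,49,0)];print("tray front bottom",to(np.array(D)+Rz.apply(np.array(c)/1000)))
```

```text
5 bottom corners near(z14,z0), far: [[180.0, 306.0], [204.0, 307.0], [176.0, 248.0], [199.0, 249.0]] z 0.08069092291575061
8 bottom corners near(z14,z0), far: [[170.0, 304.0], [194.0, 306.0], [166.0, 247.0], [189.0, 249.0]] z 0.08138117664065496
[[68.0, 312.0], [158.0, 310.0], [247.0, 308.0], [67.0, 231.0], [153.0, 229.0], [238.0, 227.0], [69.0, 336.0], [247.0, 332.0], [68.0, 249.0], [237.0, 246.0]]
stud in drainer [-0.03271616 -0.00038146  0.19674794]
tray front bottom [[48.0, 437.0], [268.0, 432.0]]
```

Predictions match the picture within 1 px for the hoops and rails, and within about 2 px for the lid. The stud is at (-33, 0) mm in the drainer frame, which fits. Continuing down.

```bash
python3 nudge.py '[[[0.0622,0,0,6,0,0,0],[0.0622,0,0,12,0,0,0],[0.0622,0,0,18,0,0,0],[0.0622,0,0,24,0,0,0],[0.0622,0,0,30,0,0,0]]]'
python3 nudge.py '[[[0.0622,0,0,6,0,0,0],[0.0622,0,0,12,0,0,0],[0.0622,0,0,18,0,0,0],[0.0622,0,0,24,0,0,0],[0.0622,0,0,30,0,0,0]]]'
python3 nudge.py '[[[0.0622,0,0,2,0,0,0],[0.0622,0,0,4,0,0,0],[0.0622,0,0,4,0,0,0]]]'
```

```text
clock: 25.7
position: [0.4272, 0.0108, 0.1458]
tool_rot: [-3.142, 0.0, 0.969]
force: [-0.7, -0.2, -1.4]
grip_width: 0.0622
finger_force: 10.7
clock: 26.32
position: [0.4272, 0.0109, 0.1159]
tool_rot: [-3.142, 0.0, 0.969]
force: [0.5, 0.2, -1.1]
grip_width: 0.0619
finger_force: 10.7
clock: 26.7
position: [0.4273, 0.0108, 0.1123]
tool_rot: [3.142, 0.0, 0.969]
force: [-0.9, -0.1, -2.4]
grip_width: 0.0621
finger_force: 10.7
```

Scaled: 0.002 m is 2, 0.001 m is 1.

```bash
python3 nudge.py '[[[0.0622,0,0,1,0,0,0],[0.0622,0,0,2,0,0,0],[0.0622,0,0,2,0,0,0]]]'
python3 nudge.py '[[[0.0622,0,0,1,0,0,0],[0.0622,0,0,2,0,0,0],[0.0622,0,0,2,0,0,0]]]'
python3 - <<'E'
from h import *
cv2.imwrite("pics/v8.png",cv2.resize(bot.grab_frame("scene")[230:340,300:400],(545,600),interpolation=cv2.INTER_CUBIC))
E
```

```text
clock: 27.08
position: [0.4272, 0.0109, 0.1103]
tool_rot: [-3.142, 0.0, 0.969]
force: [0.1, 0.3, -1.6]
grip_width: 0.0624
finger_force: 10.7
clock: 27.45
position: [0.4272, 0.0108, 0.1082]
tool_rot: [-3.141, 0.0, 0.969]
force: [-0.6, -0.1, -1.7]
grip_width: 0.0623
finger_force: 10.7
```

View pics/v8.png

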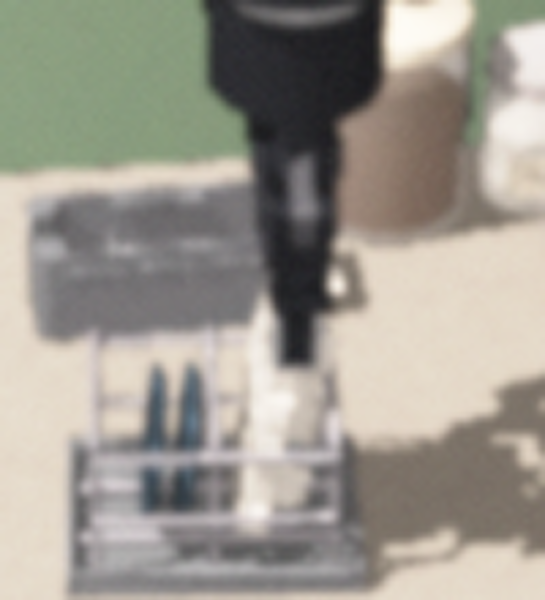

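The lid's bottom is inside the bay, at (255,520) in this crop, between the middle hoop and the outer one, with no contact yet. Counting back, I have now viewed 12 pictures, over the limit of 10. I'll view no more and check by numbers from here.

Scaled: 0.001 m is 1.

```bash
python3 nudge.py '[[[0.0622,0,0,1,0,0,0],[0.0622,0,0,1,0,0,0],[0.0622,0,0,1,0,0,0]]]'|egrep 'pos|^force'
python3 nudge.py '[[[0.0622,0,0,1,0,0,0],[0.0622,0,0,1,0,0,0],[0.0622,0,0,1,0,0,0]]]'|egrep 'pos|^force'
python3 nudge.py '[[[0.0622,0,0,1,0,0,0],[0.0622,0,0,1,0,0,0],[0.0622,0,0,1,0,0,0]]]'|egrep 'pos|^force'
```

```text
position: [0.4273, 0.0108, 0.1074]
force: [-0.7, -1.0, 1.1]
position: [0.4275, 0.0108, 0.1066]
force: [-1.6, -1.1, 9.6]
position: [0.4276, 0.0108, 0.1057]
force: [-1.4, -1.6, 15.0]
```

Scaled: -0.004 m is -4, -0.003 m is -3.

```bash
python3 nudge.py '[[[0.0622,0,0,-3,0,0,0],[0.0622,-1.5,0,-4,0,0,0],[0.0622,-3,0,-4,0,0,0],[0.0622,-3,0,-3,0,0,0],[0.0622,-3,0,-2,0,0,0]]]'|egrep 'pos|^force'
python3 nudge.py '[[[0.0622,0,0,0.5,0,0,0],[0.0622,0,0,1,0,0,0],[0.0622,0,0,1,0,0,0]]]'|egrep 'pos|^force'
```

```text
position: [0.4255, 0.0084, 0.1072]
force: [1.0, -0.1, -0.5]
position: [0.4255, 0.0084, 0.1063]
force: [0.4, 0.6, -0.8]
```

Scaled: 0.001 m is 1, 0.0005 m is 0.5.

```bash
python3 nudge.py '[[[0.0622,0,0,0.5,0,0,0],[0.0622,0,0,1,0,0,0],[0.0622,0,0,1,0,0,0]]]'|egrep 'pos|^force'
python3 nudge.py '[[[0.0622,0,0,0.5,0,0,0],[0.0622,0,0,1,0,0,0],[0.0622,0,0,1,0,0,0]]]'|egrep 'pos|^force'
```

```text
position: [0.4257, 0.0083, 0.1055]
force: [-1.8, -0.0, 10.2]
position: [0.426, 0.0082, 0.1047]
force: [-2.1, -0.4, 14.6]
```

```bash
python3 nudge.py '[[[0.0622,0,0,-1,0,0,0],[0.0622,0,0,-1,0,0,0]]]'|egrep 'pos|^force'
python3 nudge.py '[[[0.063,0,0,-1,0,0,0],[0.064,0,0,-1,0,0,0],[0.066,0,0,-1,0,0,0],[0.07,0,0,-1,0,0,0],[0.08,0,0,-1,0,0,0]]]'|egrep 'pos|orce|width'
python3 nudge.py '[[[0.08,0,0,0,0,0,0],[0.08,0,0,-20,0,0,0],[0.08,0,0,-40,0,0,0],[0.08,0,0,-80,0,0,0],[0.08,0,0,-130,0,0,0]]]'|egrep 'pos|orce|width'
python3 nudge.py '[[[0.08,0,0,-60,0,0,0],[0.08,0,0,-120,0,0,0],[0.08,0,0,-180,0,0,0],[0.08,0,0,-180,0,0,0]]]'|egrep 'pos|^force|clock'
```

```text
position: [0.4258, 0.0083, 0.1054]
force: [0.7, -0.3, 3.1]
position: [0.4255, 0.0084, 0.1063]
force: [0.6, -0.0, 0.5]
grip_width: 0.08
finger_force: 0.0
position: [0.425, 0.0081, 0.2372]
force: [-0.2, 0.6, 0.5]
grip_width: 0.08
finger_force: 0.0
clock: 32.38
position: [0.4267, 0.0084, 0.4195]
force: [-0.4, -0.4, -1.2]
```

Released and retracted. Now a numerical check on the lid's outline and the other things, without viewing.

Run:
```python
from h import *
im=bot.grab_frame("scene"); im0=cv2.imread("pics/scene0.png")
roi=im[230:345,330:378].astype(int); m=(roi.min(2)>195).astype(np.uint8)
m=cv2.morphologyEx(m,cv2.MORPH_OPEN,np.ones((4,4),np.uint8))
k=max(cv2.findContours(m,0,1)[0],key=cv2.contourArea); print("white blob bbox",np.array(cv2.boundingRect(k))+[330,230,0,0],"area",cv2.contourArea(k),cv2.minAreaRect(k+np.array([[330,230]],np.int32)))
D=np.array([.4455,.038,0]);yaw=np.radians(55.5)
X=np.array([np.cos(yaw),np.sin(yaw),0]);Y=np.array([-X[1],X[0],0]);Z=np.array([0,0,1.])
for a in(0,8,12):
    t=np.radians(a);u=Z*np.cos(t)-X*np.sin(t);n=X*np.cos(t)+Z*np.sin(t)
    B=D+X*-.025+Z*.011
    P=proj("scene",[B+u*h+n*z+Y*y for h in(0,.133) for z in(.014,0) for y in(.0285,-.0285)])
    print(a,"x",P[:,0].min().round(),P[:,0].max().round(),"y",P[:,1].min().round(),P[:,1].max().round(), "top pts",P[4:].round().tolist())
d=np.abs(im.astype(int)-im0).max(2)
for n,b in(("coffee",(352,220,390,270)),("sugar/shaker",(390,235,416,277)),("lemon/honey",(168,334,235,372)),("saucers",(322,295,338,325)),("box walls",(305,280,322,290))):
    x0,y0,x1,y1=b;print(n,np.mean(d[y0:y1,x0:x1]>40).round(3))
```

```text
white blob bbox [339 273  26  43] area 449.5 ((350.22332763671875, 292.98187255859375), (19.685108184814453, 43.56385803222656), 20.136302947998047)
0 x 342.0 350.0 y 270.0 329.0 top pts [[344.0, 285.0], [343.0, 270.0], [350.0, 284.0], [349.0, 270.0]]
8 x 342.0 358.0 y 270.0 329.0 top pts [[352.0, 284.0], [350.0, 270.0], [358.0, 285.0], [356.0, 271.0]]
12 x 343.0 362.0 y 270.0 329.0 top pts [[356.0, 284.0], [354.0, 270.0], [362.0, 285.0], [360.0, 271.0]]
coffee 0.008
sugar/shaker 0.0
lemon/honey 0.097
saucers 0.0
box walls 0.0
```

The blob's top row (273) and extent (x 339–365) match a lid standing in the bay with roughly a 10° lean on the outer hoop. The saucers, box and right-hand jars are unchanged. The small difference near the lemon is where the arm stood in the first picture.

```bash
python3 -c "
from workcell import bot
print(bot.job_done())"
```

```text
the job is handed in; nothing more can be done
None
```

The job is handed in at about 32 s: the lid came off with the box left in place, was laid flat and released, and now stands on end in the empty bay with roughly a 10° lean on the outer hoop, checked by numbers only because I had viewed 12 pictures against the limit of 10.

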